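# Fit the mixing bowl to the bench mixer and set it to slow

### The arm

A 6-joint arm with a two-finger parallel gripper is mounted at the origin on the work surface. World frame = base frame: x ahead of the robot, y to its left, z up, the work surface at z = 0. Lengths are in m, angles in rad, forces in N, time in s.
With the tool pointing down it reaches from about 0.375 to 0.9 m from the base axis. Payload 3.1 kg.
Tool frame: the origin (TCP) lies at the very end of the fingers, on their centre line; the grasp point (between the pads) lies 19 mm behind it (grasp_offset is the distance from the TCP to the grasp point, in m); z points along the fingers, y is the line along which they close (so a half turn about z gives the same grasp; the last joint's range is limited). The gripper opens to 85 mm and grips with 20 to 120 N. Pads are 22 mm wide; open, the fingers measure 114 mm over their backs; the gripper's body (76 mm by 85 mm) begins 54 mm behind the grasp point. The pads swing forward as they close: fully open they stand 13 mm farther back than shut.
Start: joints at [1.03, 0.527, 1.433, -0, 1.181, -0.178], TCP at [0.221, 0.585, 0.231] pointing down, gripper open.
Joint ranges: [-3.08, 3.08], [-0.75, 2.2], [0.22, 2.44], [-1.43, 4.57], [0, 2.65], [-2.85, 2.85]. Speed limits (rad/s): [2.79, 2.79, 3.14, 3.14, 3.14, 3.14].

### API

Orientations are given as a unit quaternion [x, y, z, w].
In Python, from cell import * gives the robot as it stands.
- The arm moves only by the tool step_arm, never from a script. Its argument "increments" is text: rows parted by semicolons, each of 5 numbers parted by spaces: the shift along the tool's x, y, z in m, then the turn about the tool's z in degrees, then the finger opening in m, from 0 to 0.0854. A call has 1 to 8 rows; each row shifts and turns the commanded pose from where the row before left it, along the tool's axes as they then stand; what a row does not reach is not made up. A row lasts 1/12 s, in which the tool goes at most 41.7 mm and 7.16 degrees, less where a joint would pass 70% of its speed; a pose out of reach is approached as far as the arm can. A call with a gripper value outside its range is refused whole. The fingers move at their own pace and stop on an object; the grip force is fixed at half the most. Time passes only in rows, so rows that do not move let the fingers close. It gives the time, the measured TCP pose, the force, the opening and the grip force at its end, in the units of the state.
- get_obs(): the state, without advancing time (a new reading comes with each control period).
- capture(name): name is "side" or "top" or "wrist"; returns a dict with "image" (480x640x3 uint8, red, green, blue), "fx", "fy", "cx", "cy" (pixels), "rvec" (rotation vector, rad) and "tvec" (3), from world to camera coordinates, as OpenCV has them; the wrist camera has in their place "T_tool_cam" (4x4, takes a point from camera to tool coordinates, whose origin is the TCP and whose axes are the flange's). Camera axes: x right, y down, z forward; pixel columns grow to the right and rows downward; lengths in m; the calibration is good to about 2 mm. The wrist camera is an equidistant fisheye: a pixel r from the principal point sees the ray r / f radians off the axis. A picture is of the moment at which its call begins: read the wrist's pose just before it. There is no depth.
- job_done(): hands the job in; it is judged then, once.
The state is a dict: "time": time; "joint_pos": joint angles; "qvel": joint speeds; "joint_torque": joint torques, N m; "tcp_pos": TCP position; "eef_rot": TCP orientation; "wrist_force": force on the tool from outside, world axes, zero at the start; "moment": the same for the moment, N m; "gripper_width": opening from 0.0 (shut) to 1.0 (fully open); "grasp_force": force on a finger pad.
Only numpy, scipy, OpenCV 4.12 (cv2) and the standard library are available. Lean on these libraries where they do the work, as an engineer would, in place of code of your own. Each camera call takes 0.05 s, during which the arm holds its last target. There are 200 camera calls.

### The job

Set the grey mixing bowl into the drive cup of the bench mixer without dropping it, and press it down with a light, even push of about a kilogram (10 N) so that the rubber ribs grip it and it sits level; stop there, for at twice that it wedges. Then switch the mixer on with the large key and, once that key is up again, choose the slow speed with the small key at the far end of the key row. Do not press the key between them, and leave the other things on the bench where they are.

Things in the scene. Friction and masses are not known exactly. Their poses are not given: they have to be found in the camera images.
- bowl_center (a point): Centre of the rigid grey plastic mixing bowl (0.17 to 0.29 kg), on its axis, half-way up; z points out of its mouth. 78 mm high. A lip 10 mm thick and 18 mm high rings the mouth: 130 mm across outside, 110 mm inside, its top 39 mm above this point; pinch it there, one finger inside and one outside. The flat inner floor, 76 mm across, lies 33 mm below this point.
- bowl: The same bowl, origin at the centre of its underside. Below the lip it is a straight cone outside: 92 mm across at the underside, 115 mm at 60 mm up. The floor is 6 mm thick. It starts empty and upright on the bench.
- cup_rim (a point): Centre of the mouth of the mixer's fixed drive cup, 150 mm above the bench, z up; 127 mm across outside, same taper as the bowl. A rubber liner with eight upright ribs lines it; it beds in up to 5 mm higher or lower after each washing, so the depth at which it takes the bowl must be felt: first touch is when bowl_center is about 5 mm above this point, give or take 7 mm.
- drive_cup: The aluminium drive cup with its black rubber ribs, origin at the centre of its underside, 62 mm below its rim. Set down by its own weight the bowl may stand crooked by up to 3 degrees. Pushed in the middle of its floor it goes 1 mm deeper for each 2 to 4 N, snaps level by about 8 N and then stays gripped. Seated, the top of its lip stands 30 to 50 mm above the rim.
- mixer: Bench bowl mixer, fixed: white housing 240 mm deep, 190 mm wide, 82 mm high, origin under its centre on the bench; its key panel is towards -x of its own frame and slopes down that way at 12 degrees; the drive cup's axis is 50 mm to its +x. Its yaw varies.
- key_power_top (a point): Middle of the top of the large round key (36 mm across), the on key, at the mixer's +y end of the key row; z is the key's axis, tilted 12 degrees with the panel. The keys stand 12 mm proud of the panel; the row is about 130 mm from the cup's axis.
- key_fast_top (a point): Middle of the top of the small round key (25 mm across) in the middle of the row: fast speed. Not to be pressed.
- key_slow_top (a point): Middle of the top of the small round key (25 mm across) at the mixer's -y end of the row, 110 mm from the large one: slow speed.
- key_power (a joint): Travel of the large key: 0 up, 0.006 m fully down (about 4.5 N); it springs back. Counts as pressed beyond 0.004 m.
- key_fast (a joint): Travel of the middle small key, as key_power.
- key_slow (a joint): Travel of the small key at the -y end, as key_power.
- model: Bystander: pinkish dental plaster model, horseshoe of teeth on a base, about 65 mm wide and 34 mm high, origin under it.
- water_beaker: Bystander: clear plastic beaker, 68 mm across, 95 mm high, origin under it.
- jar: Bystander: glass jar with white cap, 56 mm across, 75 mm high, origin under it.
- spatula: Bystander: plaster spatula, 200 mm long, lying on the bench.

How it is judged:
On the way, in this order (a step that is already met when the one before it is completed fails the run):
1. the bowl is in the drive cup, pressed level so that the ribs grip it (contact force between bowl and drive_cup above 10 N and horizontal distance between bowl_center and cup_rim below 0.004 m and angle between bowl_center's own z axis and vertical below 0.025 rad and z of bowl_center in the frame of cup_rim below 0.012 m), for 0.1 s.
2. the large key is pressed, alone (value of joint key_power above 0.004 m and value of joint each of key_fast, key_slow below 0.002 m), for 0.05 s.
3. the small key at the far end is pressed, alone (value of joint key_slow above 0.004 m and value of joint each of key_fast, key_power below 0.002 m), for 0.05 s.
At the end, for the whole second after the job is handed in: The bowl stands at rest in the drive cup, gripped by the ribs (they press on it with more than 7.5 N in all), within 4 mm of the cup's axis, level within 1.4 degrees, its centre no more than 12 mm above or below the cup's rim; all keys are up again (contact force between bowl and drive_cup above 7.5 N and horizontal distance between bowl_center and cup_rim below 0.004 m and angle between bowl_center's own z axis and vertical below 0.025 rad and z of bowl_center in the frame of cup_rim between -0.012 and 0.012 m and linear speed of bowl below 0.01 m/s and value of joint each of key_power, key_fast, key_slow below 0.002 m); the robot touches nothing.
It fails at once if the bowl is forced into the cup until it wedges (a push of more than about 20 N; the ribs then squeeze it with over 34 N in all) (contact force between bowl and drive_cup above 34 N).
It fails at once if the bowl is dropped (contact force between the fingers and bowl below 0.1 N and linear speed of bowl above 0.4 m/s).
It fails at once if the key in the middle is pressed (value of joint key_fast above 0.003 m).
It fails at once if a bystander is moved more than 20 mm (distance of any of model, water_beaker, jar, spatula from where it was at the start of the episode above 0.02 m).
It also fails if it takes over 59 s, if anything falls off the work surface, if the arm or the gripper's body presses on something with over 40 N, if the wrist force passes 120 N, or if a joint passes its speed limit or range.

## Working session

There is one attempt and no reset: what is moved stays moved. The work goes in short steps, Python scripts to look and compute and a tool call to move; the robot and the scene stay as the last step left them, time stands still between calls to the robot, and variables do not carry over. Pictures are saved under pics/ and viewed, at most 10 in all, crops included, and the job is handed in when it is done.

Besides the shell and the picture viewer there is one more tool, called in YAML: its name, and indented under it one key for each argument. step_arm: Moves the arm, as the interface text tells. Its arguments: {"type":"object","properties":{"increments":{"type":"string"}},"required":["increments"]}

```bash
mkdir -p pics; ls; cat > h.py <<'E'
from cell import *
import numpy as np, cv2
from scipy.spatial.transform import Rotation as R
def ray(c,uv,obs=None):
    if 'rvec' in c:
        r=cv2.Rodrigues(np.array(c['rvec'],float))[0]; t=np.array(c['tvec'],float).ravel()
        d=np.array([(uv[0]-c['cx'])/c['fx'],(uv[1]-c['cy'])/c['fy'],1.])
        return -r.T@t, r.T@d
    dx,dy=(uv[0]-c['cx'])/c['fx'],(uv[1]-c['cy'])/c['fy']; th=np.hypot(dx,dy)
    d=np.array([np.sin(th)*dx/max(th,1e-9),np.sin(th)*dy/max(th,1e-9),np.cos(th)])
    T=np.array(c['T_tool_cam']); Rt=R.from_quat(obs['eef_rot']).as_matrix()
    return Rt@T[:3,3]+np.array(obs['tcp_pos']), Rt@T[:3,:3]@d
def atz(c,uv,z,obs=None):
    o,d=ray(c,uv,obs); return o+d*(z-o[2])/d[2]
def proj(c,P,obs=None):
    P=np.atleast_2d(np.array(P,float))
    if 'rvec' in c:
        r=cv2.Rodrigues(np.array(c['rvec'],float))[0]; q=P@r.T+np.array(c['tvec']).ravel()
        return np.c_[q[:,0]/q[:,2]*c['fx']+c['cx'],q[:,1]/q[:,2]*c['fy']+c['cy']]
    T=np.array(c['T_tool_cam']); Rt=R.from_quat(obs['eef_rot']).as_matrix()
    q=(P-np.array(obs['tcp_pos']))@Rt; q=(q-T[:3,3])@T[:3,:3]
    r=np.hypot(q[:,0],q[:,1]); th=np.arctan2(r,q[:,2])
    return np.c_[th*q[:,0]/r*c['fx']+c['cx'],th*q[:,1]/r*c['fy']+c['cy']]
E
python3 - <<'E'
from h import *
import pickle
o=get_obs(); D={'obs':o}
for n in('top','side','wrist'):
    c=capture(n); D[n]=c; cv2.imwrite(f'pics/{n}0.png',c['image'][:,:,::-1])
    print(n,{k:np.round(v,3).tolist() for k,v in c.items() if k!='image'})
pickle.dump(D,open('d0.pkl','wb'))
print({k:np.round(v,3).tolist() for k,v in o.items()})
E
```

```text
pics
top {'fx': 452.15, 'fy': 452.15, 'cx': 316.817, 'cy': 243.945, 'rvec': [1.988, -2.243, 0.236], 'tvec': [-0.038, 0.616, 0.911]}
side {'fx': 601.9, 'fy': 601.9, 'cx': 312.495, 'cy': 226.228, 'rvec': [2.406, -0.202, 0.091], 'tvec': [-0.612, 0.067, 1.238]}
wrist {'fx': 371.648, 'fy': 371.648, 'cx': 318.804, 'cy': 241.27, 'T_tool_cam': [[0.0, -0.965, -0.262, 0.065], [1.0, 0.0, 0.0, -0.0], [-0.0, -0.262, 0.965, -0.142], [0.0, 0.0, 0.0, 1.0]]}
{'time': 0.0, 'joint_pos': [1.03, 0.528, 1.434, -0.0, 1.181, -0.179], 'qvel': [-0.0, -0.001, -0.002, -0.001, -0.001, -0.002], 'joint_torque': [0.0, -44.235, -17.803, -0.0, 0.008, -0.0], 'tcp_pos': [0.221, 0.584, 0.23], 'eef_rot': [0.18, 0.984, -0.001, -0.0], 'wrist_force': [-0.065, 0.116, -0.457], 'moment': [0.012, -0.059, -0.023], 'grasp_force': 0.0, 'gripper_width': 1.0}
```

View pics/top0.png

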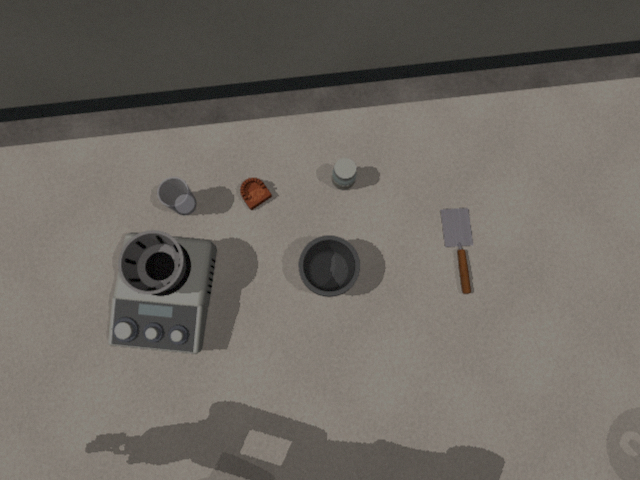

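View pics/side0.png

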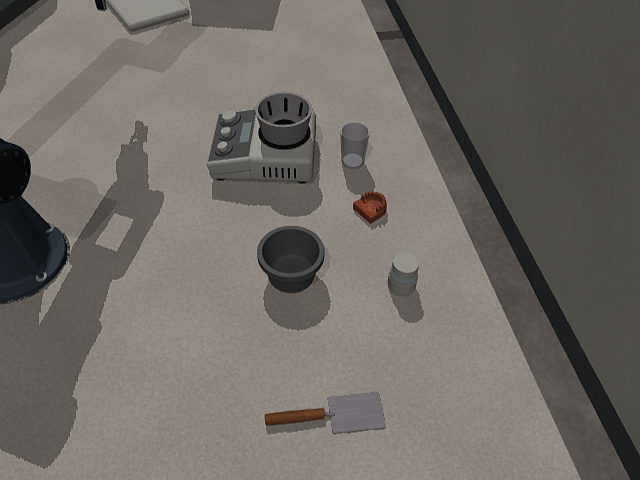

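Top view: bowl lip about (329,266), cup rim about (154,263), keys about (125,329), (153,333), (179,336). The side view shows the bowl at (291,252), the cup at (284,114), and keys at (230,118), (226,132), (223,148). I'll enlarge for precision.

```bash
python3 - <<'E'
from h import *
import pickle
D=pickle.load(open('d0.pkl','rb'))
t,s=D['top'],D['side']
def tri(a,b):
    (o1,d1),(o2,d2)=ray(t,a),ray(s,b); d1/=np.linalg.norm(d1); d2/=np.linalg.norm(d2)
    k=np.linalg.lstsq(np.c_[d1,-d2],o2-o1,rcond=None)[0]; p,q=o1+k[0]*d1,o2+k[1]*d2
    return np.round((p+q)/2,4),np.round(np.linalg.norm(p-q),4)
for n,a,b in[('pow',(125,326),(230,117)),('fast',(153,331),(226,131)),('slow',(178,334),(223,147)),('bowl',(329.5,265),(291,249)),('cup',(154,262),(284,110))]: print(n,tri(a,b))
print(atz(t,(329.5,265),.078),atz(s,(291,249),.078),atz(t,(154,262),.15),atz(s,(284,110),.15))
def crop(c,x,y,w,h,k): return cv2.resize(c['image'][y:y+h,x:x+w,::-1],None,fx=k,fy=k,interpolation=cv2.INTER_CUBIC)
A=crop(t,105,225,100,130,4);B=crop(s,205,85,95,100,4); C=crop(t,290,225,80,80,4) 
# whole: A 400x520, B 380x400
im=np.zeros((520,780,3),np.uint8);im[:,:400]=A;im[:400,400:]=B
cv2.imwrite('pics/mix.png',im)
im=np.zeros((320,640,3),np.uint8);im[:,:320]=C;im[:,320:]=crop(s,251,220,80,80,4);cv2.imwrite('pics/bowl.png',im)
E
```

```text
pow (array([0.4764, 0.2986, 0.077 ]), np.float64(0.0086))
fast (array([0.4611, 0.2405, 0.0826]), np.float64(0.0046))
slow (array([0.4497, 0.1923, 0.0767]), np.float64(0.0038))
bowl (array([ 0.5553, -0.1323,  0.0808]), np.float64(0.0003))
cup (array([0.5913, 0.2094, 0.1496]), np.float64(0.0001))
[ 0.55583218 -0.1324139   0.078     ] [ 0.55541445 -0.13003793  0.078     ] [0.59119051 0.20923566 0.15      ] [0.59128772 0.20886507 0.15      ]
```

View pics/mix.png

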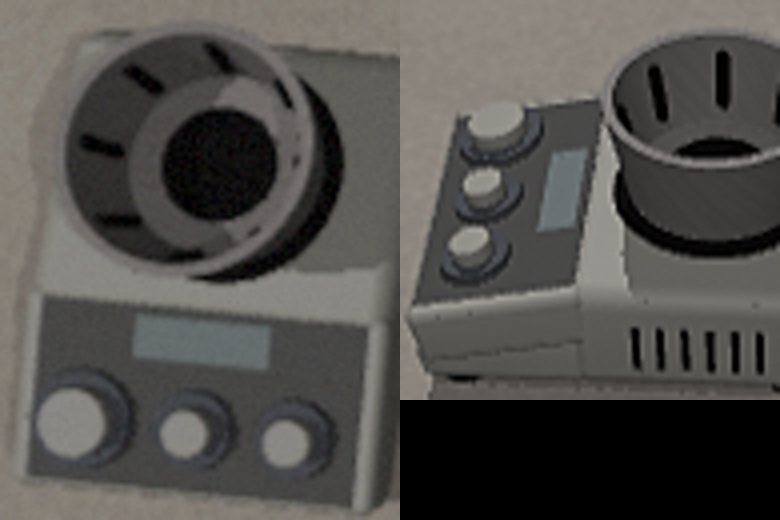

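View pics/bowl.png

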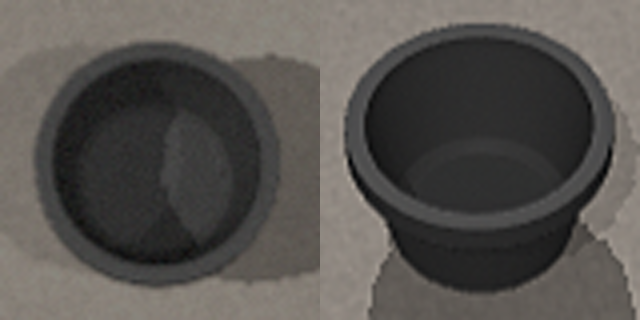

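Enlarged crops (x4). Top view: cup rim spans x 65–315, y 22–275; key tops are at (75,424), (186,434), (286,443). Side view: key tops are at (497,126), (482,188), (467,247). Bowl lip spans x 36–279, y 42–287 in top and x 346–614, y 24–230 in side.

```bash
python3 - <<'E'
from h import *
import pickle
from scipy.optimize import least_squares
D=pickle.load(open('d0.pkl','rb'))
t,s=D['top'],D['side']
f=lambda X,o:(np.array(X)+.5)/4-.5+o
a=np.linspace(0,2*np.pi,360)
def box(c,p,r):
    q=proj(c,np.c_[p[0]+r*np.cos(a),p[1]+r*np.sin(a),np.full(360,p[2])]); return np.r_[q.min(0),q.max(0)]
bt=f([36,42,279,287],np.array([290,225]*2)); bs=f([26,24,294,230],np.array([251,220]*2))
ct=f([65,22,315,275],np.array([105,225]*2)); cs=np.r_[256.1,f(30,85),312.8,f(168,85)]
for n,T,S,r,z in(('bowl',bt,bs,.065,.078),('cup',ct,cs,.0635,.15)):
    for w in((1,1),(1,0),(0,1)):
        F=lambda p:np.r_[w[0]*(box(t,[*p,z],r)-T),w[1]*(box(s,[*p,z],r)-S)]
        q=least_squares(F,[.55,0]); print(n,w,q.x.round(4),F(q.x).round(1))
C=np.array([.5905,.2095])
def keys(): 
    P=f([[75,424],[186,434],[286,443]],np.array([105,225])); S=f([[97,126],[82,188],[67,247]],np.array([205,85])); return P,S
P,S=keys()
# model: cup centre cx,cy ; yaw ; row dist d; z; offsets y
F=lambda p:np.r_[(proj(t,K(p))-P).ravel(),(proj(s,K(p))-S).ravel()]
def K(p):
    x,y,z,yaw,m=p; u=np.array([np.cos(yaw),np.sin(yaw)]); v=np.array([-u[1],u[0]])
    return np.array([[*(np.array([x,y])+v*k),z] for k in(.11,m,0)])
q=least_squares(F,[.45,.19,.08,0,.05]); print(q.x.round(4),F(q.x).round(1)); print(K(q.x).round(4))
u=np.array([np.cos(q.x[3]),np.sin(q.x[3])]); print('row to cup',(C-q.x[:2])@u,(C-q.x[:2])@[-u[1],u[0]])
E
```

```text
bowl (1, 1) [ 0.5548 -0.1321] [-0.1  0.3  0.9  0.1 -0.1 -0.8  0.4 -0.2]
bowl (1, 0) [ 0.5553 -0.1313] [-0.5  0.1  0.5 -0.1  0.  -0.   0.  -0. ]
bowl (0, 1) [ 0.5543 -0.1333] [ 0.   0.   0.   0.  -0.3 -0.4  0.3  0.3]
cup (1, 1) [0.5931 0.2128] [-1.6 -0.6  1.5  0.6 -0.2 -0.3  0.3  0.4]
cup (1, 0) [0.5931 0.2127] [-1.5 -0.6  1.5  0.6 -0.  -0.   0.   0. ]
cup (0, 1) [0.593 0.213] [-0.  -0.   0.   0.  -0.3 -0.4  0.3  0.3]
[ 0.4471  0.196   0.0758 -0.2197  0.0521] [-0.1  0.4  0.1  0.8  0.4  1.1  0.5 -0.2  0.8 -0.2  1.2 -0.2]
[[0.4711 0.3034 0.0758]
 [0.4585 0.2469 0.0758]
 [0.4471 0.196  0.0758]]
row to cup 0.13699348556420168 0.044397682220042894
```

step_arm:
  increments: "-.0211 -.0228 0 0 .085;-.0211 -.0228 0 0 .085;-.0211 -.0228 0 0 .085;-.0211 -.0228 0 0 .085;-.0211 -.0228 0 0 .085;-.0211 -.0228 0 0 .085;-.0211 -.0228 0 0 .085;-.0211 -.0228 0 0 .085"

```text
time: 0.82
tcp_pos: [0.3146, 0.3527, 0.2312]
eef_rot: [0.18, 0.984, -0.0, -0.0]
wrist_force: [1.1, 0.5, -0.2]
gripper_width: 0.996
grasp_force: 0.0
```

step_arm:
  increments: "-.0211 -.0228 0 0 .085;-.0211 -.0228 0 0 .085;-.0211 -.0228 0 0 .085;-.0211 -.0228 0 0 .085;-.0211 -.0228 0 0 .085;-.0211 -.0228 0 0 .085;-.0211 -.0228 0 0 .085;-.0211 -.0228 0 0 .085"

```text
time: 1.48
tcp_pos: [0.408, 0.1224, 0.2313]
eef_rot: [0.18, 0.984, 0.0, -0.0]
wrist_force: [0.4, 0.8, 0.2]
gripper_width: 0.998
grasp_force: 0.0
```

step_arm:
  increments: "-.0211 -.0228 0 0 .085;-.0211 -.0228 0 0 .085;-.0211 -.0228 0 0 .085;-.0211 -.0228 0 0 .085;-.0211 -.0228 0 0 .085;-.0211 -.0228 0 0 .085;-.0211 -.0228 0 0 .085;-.0211 -.0228 0 0 .085"

```text
time: 2.15
tcp_pos: [0.5012, -0.108, 0.2311]
eef_rot: [0.18, 0.984, 0.0, -0.0]
wrist_force: [0.6, -0.8, -0.7]
gripper_width: 0.998
grasp_force: 0.0
```

step_arm:
  increments: "0 0 0 6.7 .045;0 0 0 6.7 .045;0 0 0 6.7 .045;0 0 0 6.7 .045;0 0 0 6.7 .045;0 0 0 6.7 .045;0 0 0 6.7 .045;0 0 0 6.7 .045"

```text
time: 2.82
tcp_pos: [0.5009, -0.1064, 0.2311]
eef_rot: [0.606, 0.795, -0.0, -0.0]
wrist_force: [-0.3, -0.5, 1.1]
gripper_width: 0.527
grasp_force: 0.0
```

step_arm:
  increments: "0 0 0 6.7 .045;0 0 0 6.7 .045;0 0 0 6.7 .045;0 0 0 6.7 .045;0 0 0 6.7 .045;0 0 0 6.0 .045;0 0 0 0 .045;0 0 0 0 .045"

```text
time: 3.48
tcp_pos: [0.501, -0.1064, 0.2311]
eef_rot: [0.837, 0.547, -0.0, -0.0]
wrist_force: [-1.0, 0.2, 0.1]
gripper_width: 0.526
grasp_force: 0.0
```

```bash
python3 - <<'E'
from h import *
o=get_obs(); c=capture('wrist'); im=c['image'][:,:,::-1].copy()
a=np.linspace(0,2*np.pi,180)
b=[.5548,-.1321]
for r,col in((.065,(0,0,255)),(.055,(0,255,0))):
    for p in proj(c,np.c_[b[0]+r*np.cos(a),b[1]+r*np.sin(a),np.full(180,.078)],o):
        cv2.circle(im,tuple(int(round(v)) for v in p),0,col,-1)
cv2.imwrite('pics/w1.png',im); print(o['joint_pos'],o['tcp_pos'])
E
```

```text
[-4.27754882e-01  3.76748391e-01  1.71221149e+00 -1.67942638e-06
  1.05309093e+00 -1.46269098e-02] [ 0.50095744 -0.1063987   0.23113564]
```

View pics/w1.png

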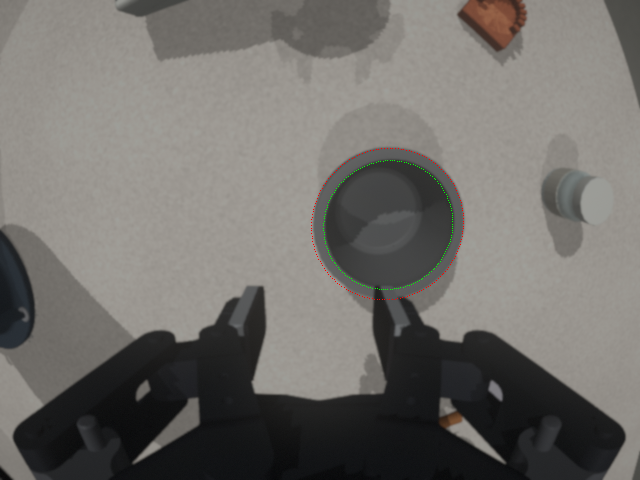

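The projected lip circles match the bowl in the wrist view to about 1 px (centre near (388,224)). I'll descend and pinch.

step_arm:
  increments: "-.0019 0 .022 0 .045;0 0 .022 0 .045;0 0 .022 0 .045;0 0 .022 0 .045;0 0 .022 0 .045;0 0 .022 0 .045;0 0 .022 0 .045;0 0 .018 0 .045"

```text
time: 4.2
tcp_pos: [0.5001, -0.1081, 0.0579]
eef_rot: [0.837, 0.547, -0.0, -0.0]
wrist_force: [-0.4, -0.1, 0.2]
gripper_width: 0.526
grasp_force: 0.0
```

step_arm:
  increments: "0 0 0 0 .045;0 0 0 0 .03;0 0 0 0 .02;0 0 0 0 .012;0 0 0 0 .005;0 0 0 0 0;0 0 0 0 0;0 0 0 0 0"

```text
time: 4.87
tcp_pos: [0.5009, -0.1084, 0.0606]
eef_rot: [0.838, 0.546, 0.001, 0.001]
wrist_force: [-1.4, 1.5, 7.0]
gripper_width: 0.109
grasp_force: 58.2
```

step_arm:
  increments: "0 0 -.005 0 0;0 0 -.01 0 0;0 0 -.015 0 0;0 0 -.02 0 0;0 0 -.025 0 0;0 0 -.025 0 0;0 0 -.025 0 0;0 0 -.025 0 0"

```text
time: 5.53
tcp_pos: [0.4994, -0.1079, 0.2108]
eef_rot: [0.838, 0.546, -0.0, -0.001]
wrist_force: [-0.2, -0.5, -2.9]
gripper_width: 0.108
grasp_force: 56.7
```

step_arm:
  increments: "0 0 -.025 0 0;0 0 -.015 0 0;0 0 -.005 0 0;0 0 0 0 0;0 0 0 0 0"

```text
time: 5.95
tcp_pos: [0.4994, -0.1078, 0.2538]
eef_rot: [0.838, 0.546, -0.0, -0.001]
wrist_force: [-0.6, 0.2, -2.2]
gripper_width: 0.109
grasp_force: 56.6
```

```bash
python3 - <<'E'
from h import *
import pickle
D={'obs':get_obs()}; D['wrist']=capture('wrist'); D['side']=capture('side'); D['top']=capture('top')
pickle.dump(D,open('d1.pkl','wb')); o=D['obs']; print(o['tcp_pos'],o['joint_pos'],o['wrist_force'],o['moment'],o['gripper_width'])
a=np.linspace(0,2*np.pi,180)
yt=R.from_quat(o['eef_rot']).as_matrix()[:,1]
c=np.array(o['tcp_pos'])+.060*yt; c[2]+=.078-.0606; print(c)
out=[]
for n in('side','wrist'):
    im=D[n]['image'][:,:,::-1].copy()
    for r,col in((.065,(0,0,255)),(.055,(0,255,0))):
        for p in proj(D[n],np.c_[c[0]+r*np.cos(a),c[1]+r*np.sin(a),np.full(180,c[2])],o): cv2.circle(im,tuple(int(round(v)) for v in p),0,col,-1)
    u,v=proj(D[n],c[None],o)[0].astype(int); u=min(max(u,80),560);v=min(max(v,80),400)
    k=cv2.resize(im[v-80:v+80,u-80:u+80],(400,400),interpolation=cv2.INTER_CUBIC); out.append(k); print(n,u-80,v-80)
cv2.imwrite('pics/held.png',np.hstack(out))
E
```

```text
[ 0.49944064 -0.10783855  0.25377287] [-4.31629948e-01  3.46272423e-01  1.68683175e+00 -2.35075228e-05
  1.11019343e+00 -1.56677813e-02] [-0.60761282  0.16846614 -2.20248023] [-0.00859178  0.14916756 -0.02191814] 0.10857470653467154
[ 0.5543245  -0.13208216  0.27107057]
side 208 97
wrist 386 239
```

View pics/held.png

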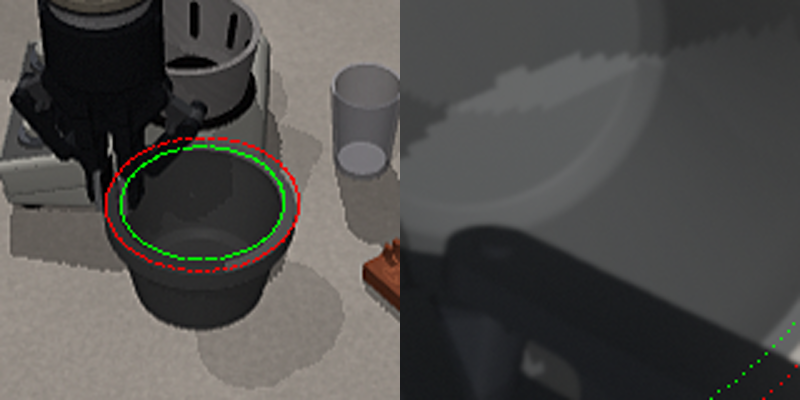

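The held bowl agrees with the prediction in the side view (lip circle spans crop x 105–300), tilted only slightly. I'll carry it over the cup.

step_arm:
  increments: ".01 -.0032 0 0 0;.0207 -.0065 0 0 0;.0207 -.0065 0 0 0;.0207 -.0065 0 0 0;.0207 -.0065 0 0 0;.0207 -.0065 0 0 0;.0207 -.0065 0 0 0;.0207 -.0065 0 0 0"

```text
time: 6.77
tcp_pos: [0.5178, 0.0551, 0.2534]
eef_rot: [0.838, 0.546, -0.001, -0.001]
wrist_force: [1.2, 0.5, -2.4]
gripper_width: 0.11
grasp_force: 56.6
```

step_arm:
  increments: ".0207 -.0065 0 0 0;.0207 -.0065 0 0 0;.0207 -.0065 0 0 0;.0207 -.0065 0 0 0;.0207 -.0065 0 0 0;.0207 -.0065 0 0 0;.0207 -.0065 0 0 0;.0207 -.0065 0 0 0"

```text
time: 7.43
tcp_pos: [0.5368, 0.2275, 0.2532]
eef_rot: [0.838, 0.546, -0.001, -0.001]
wrist_force: [0.6, -0.4, -3.1]
gripper_width: 0.107
grasp_force: 56.6
```

step_arm:
  increments: ".0107 -.0031 0 0 0;0 0 0 0 0;0 0 .01 0 0;0 0 .01 0 0;0 0 0 0 0;0 0 0 0 0"

```text
time: 7.93
tcp_pos: [0.5382, 0.2353, 0.2327]
eef_rot: [0.838, 0.545, -0.002, -0.001]
wrist_force: [-0.2, 0.1, -1.2]
gripper_width: 0.105
grasp_force: 56.8
```

```bash
python3 - <<'E'
from h import *
import pickle
D={'obs':get_obs()}; D['side']=capture('side'); D['top']=capture('top');D['wrist']=capture('wrist')
pickle.dump(D,open('d2.pkl','wb')); o=D['obs']; print(o['tcp_pos'],o['joint_pos'],o['wrist_force'],o['moment'])
yt=R.from_quat(o['eef_rot']).as_matrix()[:,1]
c=np.array(o['tcp_pos'])+.060*yt; c[2]+=.078-.0606; print(c)
out=[]
a=np.linspace(0,2*np.pi,240)
for n,(x,y) in(('side',(224,20)),('top',(90,200))):
    im=cv2.resize(D[n]['image'][y:y+140,x:x+100,::-1],None,fx=4,fy=4,interpolation=cv2.INTER_CUBIC)
    for cc,r,col in((c,.065,(0,0,255)),((.593,.213,.15),.0635,(0,255,0)),(c-[0,0,.078],.046,(255,255,0))):
        for p in proj(D[n],np.c_[cc[0]+r*np.cos(a),cc[1]+r*np.sin(a),np.full(240,cc[2])]): cv2.circle(im,tuple(int(round(v)) for v in (p-[x,y])*4+1.5),0,col,-1)
    out.append(im)
cv2.imwrite('pics/over.png',np.hstack(out))
E
```

```text
[0.53817133 0.23530385 0.23274445] [ 2.22188486e-01  4.76498870e-01  1.52513089e+00 -2.76004301e-04
  1.14386695e+00  6.39734991e-01] [-0.21861939  0.0506594  -1.23408272] [ 0.09809617  0.09055091 -0.03036336]
[0.59301898 0.21097891 0.24996551]
```

View pics/over.png

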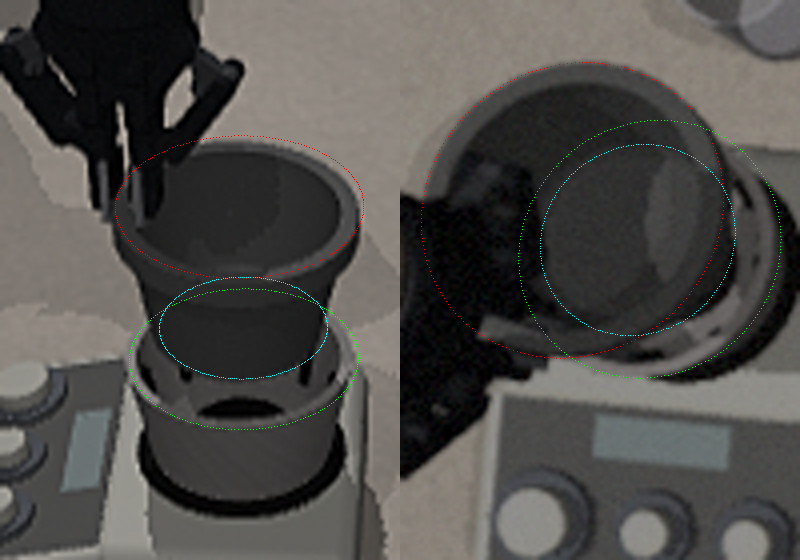

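The bowl is centred over the cup (side view: lip circle centre (240,206), cup circle (244,360)), drooping about 2° on the far side. I'll lower it and feel for contact.

step_arm:
  increments: ".0018 -.0008 .004 0 0;0 0 .008 0 0;0 0 .008 0 0;0 0 .008 0 0;0 0 .006 0 0;0 0 .003 0 0;0 0 0 0 0;0 0 0 0 0"

```text
time: 8.75
tcp_pos: [0.5392, 0.2386, 0.197]
eef_rot: [0.838, 0.546, -0.0, -0.0]
wrist_force: [0.6, 0.3, -2.9]
gripper_width: 0.109
grasp_force: 56.8
```

step_arm:
  increments: "0 0 .003 0 0;0 0 0 0 0;0 0 0 0 0"

```text
time: 9.0
tcp_pos: [0.5392, 0.2387, 0.1944]
eef_rot: [0.838, 0.546, 0.0, 0.0]
wrist_force: [-0.3, -0.4, -2.5]
gripper_width: 0.108
grasp_force: 56.7
```

step_arm:
  increments: "0 0 .002 0 0;0 0 0 0 0;0 0 0 0 0"

```text
time: 9.25
tcp_pos: [0.5392, 0.2386, 0.1923]
eef_rot: [0.838, 0.546, -0.0, 0.0]
wrist_force: [-0.1, -0.2, -3.3]
gripper_width: 0.108
grasp_force: 56.7
```

step_arm:
  increments: "-.0015 0 .003 0 0;0 0 .003 0 0;0 0 0 0 0;0 0 0 0 0"

```text
time: 9.58
tcp_pos: [0.5385, 0.2373, 0.186]
eef_rot: [0.838, 0.546, -0.0, -0.0]
wrist_force: [0.2, 0.8, -2.9]
gripper_width: 0.106
grasp_force: 56.7
```

step_arm:
  increments: "0 0 .002 0 0;0 0 0 0 0;0 0 0 0 0"

```text
time: 9.83
tcp_pos: [0.5387, 0.2374, 0.1843]
eef_rot: [0.838, 0.546, 0.0, -0.0]
wrist_force: [-0.0, -0.1, -2.7]
gripper_width: 0.108
grasp_force: 56.7
```

step_arm:
  increments: "0 0 .0015 0 0;0 0 0 0 0;0 0 0 0 0"

```text
time: 10.08
tcp_pos: [0.5387, 0.2374, 0.1829]
eef_rot: [0.838, 0.546, 0.0, 0.0]
wrist_force: [0.8, 1.1, -2.0]
gripper_width: 0.107
grasp_force: 57.0
```

step_arm:
  increments: "0 0 .0015 0 0;0 0 0 0 0;0 0 0 0 0"

```text
time: 10.33
tcp_pos: [0.5387, 0.2375, 0.1814]
eef_rot: [0.838, 0.546, 0.0, -0.0]
wrist_force: [-0.4, 1.8, -0.8]
gripper_width: 0.11
grasp_force: 57.2
```

step_arm:
  increments: ".0003 0 .001 0 0;0 0 0 0 0;0 0 0 0 0"

```text
time: 10.58
tcp_pos: [0.5387, 0.2377, 0.1803]
eef_rot: [0.838, 0.546, 0.0, -0.0]
wrist_force: [-0.6, 3.1, -0.6]
gripper_width: 0.107
grasp_force: 57.4
```

step_arm:
  increments: ".0003 0 .001 0 0;0 0 0 0 0;0 0 0 0 0"

```text
time: 10.83
tcp_pos: [0.5388, 0.2379, 0.1793]
eef_rot: [0.838, 0.546, 0.0, -0.0]
wrist_force: [0.2, 2.5, -0.6]
gripper_width: 0.105
grasp_force: 57.4
```

step_arm:
  increments: ".0014 -.0006 0 0 0;0 0 0 0 0;0 0 0 0 0"

```text
time: 11.08
tcp_pos: [0.5387, 0.239, 0.179]
eef_rot: [0.838, 0.546, -0.0, 0.0]
wrist_force: [0.8, 0.7, -2.1]
gripper_width: 0.109
grasp_force: 56.8
```

step_arm:
  increments: ".0004 0 .001 0 0;0 0 0 0 0;0 0 0 0 0"

```text
time: 11.33
tcp_pos: [0.5389, 0.2395, 0.178]
eef_rot: [0.838, 0.546, -0.0, 0.0]
wrist_force: [-0.3, 0.0, -1.6]
gripper_width: 0.107
grasp_force: 56.7
```

step_arm:
  increments: "0 0 .001 0 0;0 0 0 0 0;0 0 0 0 0"

```text
time: 11.58
tcp_pos: [0.5389, 0.2396, 0.1772]
eef_rot: [0.838, 0.546, -0.0, -0.0]
wrist_force: [0.3, 0.1, -2.8]
gripper_width: 0.107
grasp_force: 56.6
```

step_arm:
  increments: "0 0 .0015 0 0;0 0 0 0 0;0 0 0 0 0"

```text
time: 11.83
tcp_pos: [0.539, 0.2397, 0.1758]
eef_rot: [0.838, 0.546, -0.0, 0.0]
wrist_force: [-0.2, 0.2, -1.9]
gripper_width: 0.108
grasp_force: 57.0
```

step_arm:
  increments: "0 0 .0015 0 0;0 0 0 0 0;0 0 0 0 0"

```text
time: 12.08
tcp_pos: [0.5389, 0.2398, 0.1745]
eef_rot: [0.838, 0.546, 0.0, -0.0]
wrist_force: [-1.0, 0.9, 0.3]
gripper_width: 0.104
grasp_force: 57.7
```

step_arm:
  increments: "0 0 .001 0 0;0 0 0 0 0;0 0 0 0 0"

```text
time: 12.33
tcp_pos: [0.5389, 0.2398, 0.1736]
eef_rot: [0.838, 0.546, 0.0, -0.0]
wrist_force: [-1.9, 0.9, 3.0]
gripper_width: 0.106
grasp_force: 58.4
```

step_arm:
  increments: "0 0 0 0 .012;0 0 0 0 .015;0 0 0 0 .02;0 0 0 0 .028;0 0 0 0 .04;0 0 0 0 .045;0 0 0 0 .045"

```text
time: 12.92
tcp_pos: [0.5392, 0.2396, 0.1733]
eef_rot: [0.838, 0.546, 0.0, 0.0]
wrist_force: [-0.1, 0.3, 0.2]
gripper_width: 0.529
grasp_force: 0.0
```

```bash
python3 - <<'E'
from h import *
import pickle
D={'obs':get_obs()}; D['side']=capture('side'); D['top']=capture('top')
pickle.dump(D,open('d3.pkl','wb')); o=D['obs']; print(o['tcp_pos'],o['wrist_force'])
out=[]
a=np.linspace(0,2*np.pi,240)
for n,(x,y) in(('side',(224,50)),('top',(90,220))):
    im=cv2.resize(D[n]['image'][y:y+130,x:x+100,::-1],None,fx=4,fy=4,interpolation=cv2.INTER_CUBIC)
    for cc,r,col in(((.5938,.2154,.189),.065,(0,0,255)),((.5938,.2154,.15),.0635,(0,255,0))):
        for p in proj(D[n],np.c_[cc[0]+r*np.cos(a),cc[1]+r*np.sin(a),np.full(240,cc[2])]): cv2.circle(im,tuple(int(round(v)) for v in (p-[x,y])*4+1.5),0,col,-1)
    out.append(im)
cv2.imwrite('pics/set.png',np.hstack(out))
E
```

```text
[0.53915314 0.23964917 0.17329496] [-0.10867176  0.26155928  0.2450217 ]
```

View pics/set.png

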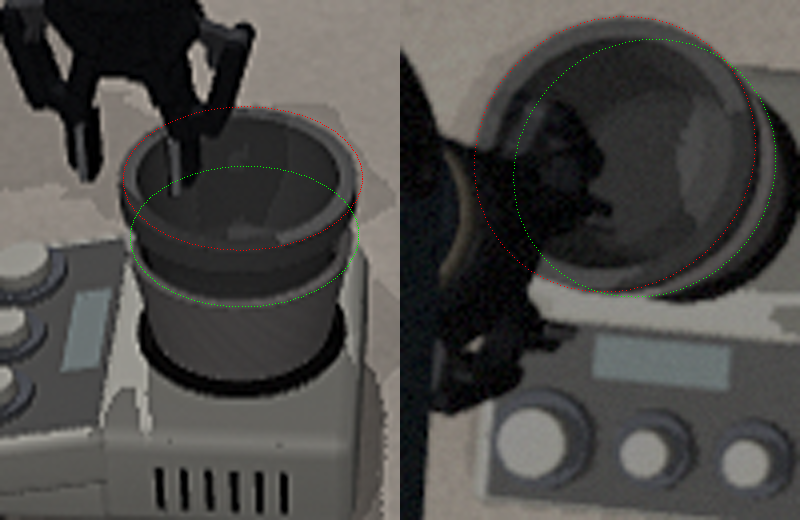

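The bowl stands in the cup, nearly level (lip fits the predicted circle). I'll retreat upward, close the fingers, and go over the floor's middle.

step_arm:
  increments: "0 0 -.01 0 .045;0 0 -.02 0 .045;0 0 -.02 0 .045;0 .02 0 0 .01;0 .02 0 0 0;0 .02 0 0 0;0 0 0 0 0;0 0 0 0 0"

```text
time: 13.68
tcp_pos: [0.5945, 0.2151, 0.2238]
eef_rot: [0.838, 0.545, 0.0, -0.0]
wrist_force: [-0.5, 0.5, -0.3]
gripper_width: -0.001
grasp_force: 0.0
```

step_arm:
  increments: "0 0 .02 0 0;0 0 .02 0 0;0 0 .02 0 0;0 0 .02 0 0;0 0 .012 0 0;0 0 0 0 0;0 0 0 0 0"

```text
time: 14.27
tcp_pos: [0.5931, 0.2158, 0.1311]
eef_rot: [0.838, 0.546, -0.001, -0.0]
wrist_force: [-0.3, 0.3, 0.6]
gripper_width: 0.001
grasp_force: 0.0
```

step_arm:
  increments: "0 0 .004 0 0;0 0 0 0 0;0 0 0 0 0"

```text
time: 14.52
tcp_pos: [0.5944, 0.2156, 0.1283]
eef_rot: [0.838, 0.546, 0.001, 0.0]
wrist_force: [-0.0, -0.3, -0.3]
gripper_width: 0.001
grasp_force: 0.0
```

step_arm:
  increments: "0 0 .003 0 0;0 0 0 0 0;0 0 0 0 0"

```text
time: 14.77
tcp_pos: [0.5939, 0.2154, 0.1245]
eef_rot: [0.838, 0.546, 0.0, 0.0]
wrist_force: [0.7, -1.0, 1.0]
gripper_width: -0.002
grasp_force: 0.0
```

step_arm:
  increments: "0 0 .003 0 0;0 0 0 0 0;0 0 0 0 0"

```text
time: 15.02
tcp_pos: [0.5937, 0.2154, 0.121]
eef_rot: [0.838, 0.546, -0.0, -0.0]
wrist_force: [0.5, 0.6, -0.6]
gripper_width: 0.0
grasp_force: 0.0
```

step_arm:
  increments: "0 0 .002 0 0;0 0 0 0 0;0 0 0 0 0"

```text
time: 15.27
tcp_pos: [0.5938, 0.2154, 0.1191]
eef_rot: [0.838, 0.546, -0.0, -0.0]
wrist_force: [0.3, 0.8, -0.5]
gripper_width: -0.002
grasp_force: 0.0
```

step_arm:
  increments: "0 0 .0015 0 0;0 0 0 0 0;0 0 0 0 0"

```text
time: 15.52
tcp_pos: [0.5939, 0.2155, 0.1178]
eef_rot: [0.838, 0.546, 0.0, 0.0]
wrist_force: [0.5, -0.6, -0.4]
gripper_width: -0.001
grasp_force: 0.0
```

step_arm:
  increments: "0 0 .0015 0 0;0 0 0 0 0;0 0 0 0 0"

```text
time: 15.77
tcp_pos: [0.5941, 0.2156, 0.1168]
eef_rot: [0.838, 0.546, 0.0, 0.0]
wrist_force: [-2.0, 0.2, 4.0]
gripper_width: -0.001
grasp_force: 1.9
```

step_arm:
  increments: "0 0 .001 0 0;0 0 0 0 0;0 0 0 0 0"

```text
time: 16.02
tcp_pos: [0.5942, 0.2156, 0.116]
eef_rot: [0.838, 0.546, 0.0, 0.0]
wrist_force: [-1.2, -0.7, 6.0]
gripper_width: 0.002
grasp_force: 2.8
```

step_arm:
  increments: "0 0 .001 0 0;0 0 0 0 0;0 0 0 0 0"

```text
time: 16.27
tcp_pos: [0.5943, 0.2156, 0.1154]
eef_rot: [0.838, 0.546, 0.001, 0.0]
wrist_force: [-0.5, -0.8, 7.3]
gripper_width: 0.004
grasp_force: 3.5
```

step_arm:
  increments: "0 0 .0005 0 0;0 0 0 0 0;0 0 0 0 0"

```text
time: 16.52
tcp_pos: [0.5943, 0.2156, 0.1152]
eef_rot: [0.838, 0.546, 0.001, 0.0]
wrist_force: [-2.9, -0.0, 8.1]
gripper_width: -0.003
grasp_force: 4.3
```

step_arm:
  increments: "0 0 .001 0 0;0 0 0 0 0;0 0 0 0 0"

```text
time: 16.77
tcp_pos: [0.5945, 0.2156, 0.1145]
eef_rot: [0.838, 0.546, 0.001, 0.0]
wrist_force: [-1.9, -0.8, 9.0]
gripper_width: -0.001
grasp_force: 4.8
```

step_arm:
  increments: "0 0 .0006 0 0;0 0 0 0 0;0 0 0 0 0;0 0 0 0 0"

```text
time: 17.1
tcp_pos: [0.5945, 0.2156, 0.1142]
eef_rot: [0.838, 0.546, 0.001, 0.0]
wrist_force: [-2.9, -0.6, 11.3]
gripper_width: 0.001
grasp_force: 5.5
```

Pushed to about 11 N. I'll back out, go above the large key, and check.

step_arm:
  increments: "0 0 -.003 0 0;0 0 -.01 0 0;0 0 -.02 0 0;0 0 -.03 0 0;0 0 -.03 0 0;0 0 -.027 0 0;0 0 0 0 0"

```text
time: 17.68
tcp_pos: [0.5975, 0.2162, 0.2388]
eef_rot: [0.838, 0.546, 0.006, 0.002]
wrist_force: [1.0, 0.4, 0.7]
gripper_width: -0.001
grasp_force: 0.0
```

step_arm:
  increments: ".0062 -.0296 0 0 0;.0062 -.0296 0 0 0;.0062 -.0296 0 0 0;.0062 -.0296 0 0 0;.0062 -.0296 0 0 0;0 0 0 0 0;0 0 0 0 0;0 0 0 0 0"

```text
time: 18.35
tcp_pos: [0.4715, 0.3036, 0.2322]
eef_rot: [0.838, 0.546, 0.0, 0.0]
wrist_force: [0.2, -0.3, -0.7]
gripper_width: -0.0
grasp_force: 0.0
```

```bash
python3 - <<'E'
from h import *
import pickle
D={'obs':get_obs()}; D['side']=capture('side'); D['wrist']=capture('wrist')
pickle.dump(D,open('d4.pkl','wb')); o=D['obs']; print(o['tcp_pos'],o['wrist_force'])
a=np.linspace(0,2*np.pi,240)
x,y=224,50
im=cv2.resize(D['side']['image'][y:y+130,x:x+100,::-1],(320,416),interpolation=cv2.INTER_CUBIC); k=3.2
for cc,r,col in(((.594,.2154,.186),.065,(0,0,255)),((.594,.2154,.15),.0635,(0,255,0))):
    for p in proj(D['side'],np.c_[cc[0]+r*np.cos(a),cc[1]+r*np.sin(a),np.full(240,cc[2])]): cv2.circle(im,tuple(int(round(v)) for v in (p-[x,y])*k+1),0,col,-1)
w=D['wrist']['image'][:,:,::-1].copy()
for q in([.4711,.3034,.0758],[.4585,.2469,.0758],[.4471,.196,.0758]):
    p=proj(D['wrist'],[q],o)[0]; print(p); cv2.circle(w,tuple(int(round(v)) for v in p),2,(0,0,255),-1)
w=w[:416,:480] if False else cv2.resize(w,(480,360))
out=np.zeros((416,800,3),np.uint8); out[:,:320]=im; out[:360,320:]=w
cv2.imwrite('pics/keys.png',out)
E
```

```text
[0.47148398 0.3035931  0.23215363] [ 0.23279423 -0.26013987 -0.73196399]
[317.10281019 224.19110719]
[330.16280477 288.22751327]
[340.46139966 339.11236695]
```

View pics/keys.png

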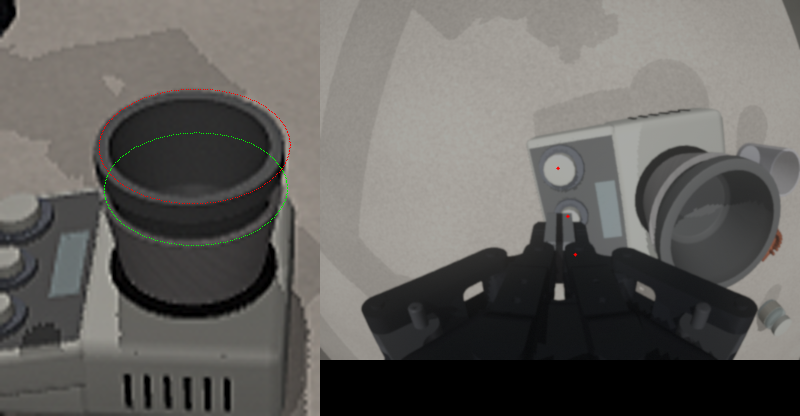

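The bowl sits in the cup; its lip is about 1 px left of the red circle in the side view. The wrist view shows the large key at (558,168), on its mark. I'll fit the lip numerically for tilt and centring.

```bash
python3 - <<'E'
from h import *
import pickle
from scipy.optimize import minimize
from scipy.ndimage import map_coordinates
D=pickle.load(open('d4.pkl','rb')); o=get_obs(); D['top']=capture('top'); D['wrist']=capture('wrist'); D['obs']=o
pickle.dump(D,open('d4.pkl','wb'))
D0=pickle.load(open('d0.pkl','rb'))
a=np.linspace(0,2*np.pi,400)
def G(c):
    g=cv2.GaussianBlur(cv2.cvtColor(c['image'],cv2.COLOR_RGB2GRAY).astype(np.float32),(0,0),1.0)
    return np.minimum(np.hypot(cv2.Sobel(g,5,1,0),cv2.Sobel(g,5,0,1)),80)
def fit(cs,p0,rs,tilt,obs):
    gs=[(c,G(c)) for c in cs]
    def f(p):
        tx,ty=(p[3],p[4]) if tilt else (0,0)
        s=0
        for r in rs:
            P=np.c_[p[0]+r*np.cos(a),p[1]+r*np.sin(a),p[2]+r*(tx*np.cos(a)+ty*np.sin(a))]
            for c,g in gs:
                q=proj(c,P,obs); s+=map_coordinates(g,q.T[::-1],order=1,mode='nearest').mean()
        return -s
    n=5 if tilt else 3; best=None
    for z in(-.003,0,.003):
        p=np.r_[p0,0,0][:n].astype(float); p[2]+=z
        S=np.vstack([p]+[p+np.eye(n)[i]*[.003,.003,.003,.03,.03][i] for i in range(n)])
        m=minimize(f,p,method='Nelder-Mead',options=dict(initial_simplex=S,xatol=1e-5,fatol=1e-3,maxiter=2000))
        if best is None or m.fun<best.fun: best=m
    return best.x.round(4),round(best.fun,1)
print('cup before',fit([D0['side'],D0['top']],[.593,.213,.15],[.0635],0,o))
print('bowl before',fit([D0['side'],D0['top']],[.555,-.132,.078],[.055,.065],1,o))
for n in(['side','top'],['side'],['wrist'],['side','top','wrist']): print(n,fit([D[k] for k in n],[.593,.215,.186],[.055,.065],1,o))
print('cup',fit([D0['side']],[.593,.213,.15],[.0635],0,o),fit([D0['top']],[.593,.213,.15],[.0635],0,o))
E
```

```text
cup before (array([0.5909, 0.2121, 0.1496]), np.float64(-140.8))
bowl before (array([ 0.5551, -0.1313,  0.0769,  0.0145,  0.0025]), np.float64(-299.8))
['side', 'top'] (array([0.5924, 0.2177, 0.1843, 0.0163, 0.0008]), np.float64(-287.8))
['side'] (array([ 0.5894,  0.2075,  0.1916,  0.0118, -0.0059]), np.float64(-155.0))
['wrist'] (array([ 0.5938,  0.2156,  0.1846,  0.0167, -0.0027]), np.float64(-103.6))
['side', 'top', 'wrist'] (array([0.5929, 0.2164, 0.1859, 0.0095, 0.006 ]), np.float64(-384.3))
cup (array([0.5943, 0.2679, 0.1058]), np.float64(-77.3)) (array([0.6031, 0.2362, 0.0857]), np.float64(-77.0))
```

The fitted tilt differs from that of the level bowl on the bench by only about 0.002 rad, and its centre sits about 4 mm below the rim: seated. Now the large key.

step_arm:
  increments: "0 0 .025 0 0;0 0 .03 0 0;0 0 .03 0 0;0 0 .03 0 0;0 0 .02 0 0;0 0 .007 0 0;0 0 0 0 0;0 0 0 0 0"

```text
time: 19.22
tcp_pos: [0.472, 0.3035, 0.0905]
eef_rot: [0.838, 0.546, 0.0, 0.0]
wrist_force: [0.4, 0.4, 0.7]
gripper_width: -0.002
grasp_force: 0.0
```

step_arm:
  increments: "0 0 .004 0 0;0 0 .004 0 0;0 0 0 0 0;0 0 0 0 0"

```text
time: 19.55
tcp_pos: [0.4723, 0.3041, 0.0833]
eef_rot: [0.838, 0.546, 0.002, 0.0]
wrist_force: [1.2, 0.6, 3.0]
gripper_width: -0.001
grasp_force: 1.1
```

step_arm:
  increments: "0 0 .003 0 0;0 0 0 0 0;0 0 0 0 0"

```text
time: 19.8
tcp_pos: [0.4721, 0.304, 0.0798]
eef_rot: [0.838, 0.546, 0.001, 0.0]
wrist_force: [2.8, 0.4, 3.5]
gripper_width: 0.0
grasp_force: 1.9
```

step_arm:
  increments: "0 0 .0015 0 0;0 0 0 0 0;0 0 0 0 0"

```text
time: 20.05
tcp_pos: [0.4723, 0.304, 0.0788]
eef_rot: [0.838, 0.546, 0.001, 0.0]
wrist_force: [0.6, -0.7, 8.7]
gripper_width: 0.001
grasp_force: 4.2
```

step_arm:
  increments: "0 0 .0015 0 0;0 0 0 0 0;0 0 0 0 0"

```text
time: 20.3
tcp_pos: [0.4724, 0.304, 0.0785]
eef_rot: [0.838, 0.546, 0.002, 0.001]
wrist_force: [-1.1, -1.4, 16.4]
gripper_width: -0.001
grasp_force: 8.2
```

step_arm:
  increments: "0 0 -.005 0 0;0 0 -.015 0 0;0 0 -.025 0 0;0 0 0 0 0;-.0218 .0041 0 0 0;-.0218 .0041 0 0 0;-.0218 .0041 0 0 0;-.0218 .0041 0 0 0"

```text
time: 20.97
tcp_pos: [0.4488, 0.2163, 0.1202]
eef_rot: [0.838, 0.546, -0.002, -0.001]
wrist_force: [0.7, -0.3, 0.7]
gripper_width: 0.002
grasp_force: 0.0
```

step_arm:
  increments: "-.0218 .0041 0 0 0;0 0 0 0 0;0 0 .01 0 0;0 0 .01 0 0;0 0 .008 0 0;0 0 0 0 0;0 0 0 0 0"

```text
time: 21.55
tcp_pos: [0.445, 0.1959, 0.0924]
eef_rot: [0.838, 0.546, -0.001, -0.001]
wrist_force: [0.7, 0.6, -0.8]
gripper_width: -0.001
grasp_force: 0.0
```

step_arm:
  increments: "0 0 .004 0 0;0 0 .003 0 0;0 0 0 0 0;0 0 0 0 0"

```text
time: 21.88
tcp_pos: [0.4457, 0.1957, 0.0862]
eef_rot: [0.838, 0.546, -0.0, -0.0]
wrist_force: [0.5, 0.3, -0.4]
gripper_width: -0.003
grasp_force: 0.0
```

step_arm:
  increments: "0 0 .003 0 0;0 0 .002 0 0;0 0 0 0 0;0 0 0 0 0"

```text
time: 22.22
tcp_pos: [0.4466, 0.1957, 0.0815]
eef_rot: [0.838, 0.546, 0.001, 0.0]
wrist_force: [0.5, -0.7, 2.9]
gripper_width: -0.001
grasp_force: 1.4
```

step_arm:
  increments: "0 0 .002 0 0;0 0 0 0 0;0 0 0 0 0"

```text
time: 22.47
tcp_pos: [0.4466, 0.1957, 0.0795]
eef_rot: [0.838, 0.546, 0.001, 0.0]
wrist_force: [1.2, -0.3, 4.9]
gripper_width: 0.002
grasp_force: 1.9
```

step_arm:
  increments: "0 0 .0015 0 0;0 0 0 0 0;0 0 0 0 0"

```text
time: 22.72
tcp_pos: [0.4467, 0.1958, 0.0784]
eef_rot: [0.838, 0.546, 0.001, 0.0]
wrist_force: [1.3, -0.7, 9.4]
gripper_width: -0.002
grasp_force: 4.3
```

step_arm:
  increments: "0 0 .0012 0 0;0 0 0 0 0;0 0 0 0 0"

```text
time: 22.97
tcp_pos: [0.4468, 0.1958, 0.0781]
eef_rot: [0.838, 0.546, 0.001, 0.001]
wrist_force: [0.4, -0.5, 17.9]
gripper_width: -0.0
grasp_force: 8.3
```

step_arm:
  increments: "0 0 -.006 0 0;0 0 -.02 0 0;0 0 -.03 0 0;0 0 -.03 0 0;0 0 -.03 0 0;0 0 0 0 0;0 0 0 0 0;0 0 0 0 0"

```text
time: 23.63
tcp_pos: [0.4442, 0.1955, 0.1916]
eef_rot: [0.838, 0.546, -0.001, -0.001]
wrist_force: [-0.6, -0.7, -0.7]
gripper_width: -0.005
grasp_force: 0.0
```

```bash
python3 - <<'E'
from h import *
o=get_obs(); print(o['tcp_pos'],o['wrist_force'])
s=capture('side');cv2.imwrite('pics/end.png',cv2.resize(s['image'][60:260,190:450,::-1],None,fx=3,fy=3,interpolation=cv2.INTER_CUBIC)[:600,:780])
E
```

```text
[0.44420032 0.19545422 0.19156415] [-0.57885631 -0.65443104 -0.68703657]
```

View pics/end.png

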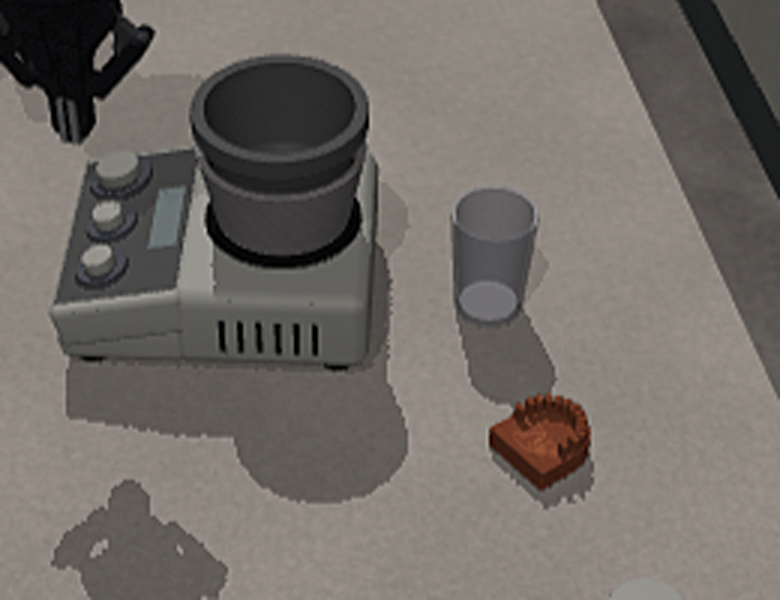

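The last view shows the bowl level in the cup, keys up (120,165), (107,213), (98,260), bystanders in place, and the gripper clear.

```bash
python3 -c "
from cell import *
print(job_done())"
```

```text
the job is handed in; nothing more can be done
None
```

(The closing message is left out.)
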